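# Set the taper gauge from the master pin

### The arm

A 7-joint arm with a two-finger parallel gripper is mounted at the origin on a cart in front of the work surface, level with it; the furniture and walls round the work are solid. World frame = base frame: x ahead of the robot, y to its left, z up, the work surface at z = 0. Lengths are in m, angles in rad, forces in N, time in s.
With the tool pointing down it reaches from about 0.425 to 0.825 m from the base axis. Payload 3.6 kg.
Tool frame: the origin (TCP) lies on the centre line of the jaws, within the pads' length; the fingertips stand 19 mm ahead of it and the grasp point (between the pads) is the TCP; x points along the fingers, y is the direction in which the jaws open and shut, and the axes are right-handed (so a half turn about x gives the same grasp; the last joint's range is limited). The gripper opens to 93 mm and grips with 3 to 60 N. Pads are 15 mm wide; open, the fingers measure 128 mm over their backs; the gripper's body (75 mm by 188 mm) begins 65 mm behind the grasp point.
Start: joints at [-1.373, 0.615, -0.013, 1.423, 0.008, 1.103, -0.04], TCP at [0.144, 0.634, 0.238] pointing down, gripper open.
Joint ranges: [-3.12, 3.12], [-0.3, 2.06], [-1.34, 1.32], [0.26, 2.42], [-1.36, 4.5], [0.01, 1.98], [-2.84, 2.84]. Speed limits (rad/s): [2.79, 2.79, 3.14, 3.14, 3.14, 3.14, 3.14].

### API

Orientations are given as a unit quaternion [w, x, y, z].
In Python, from plant import ctrl gives the robot as it stands.
- The arm moves only by the tool jog_arm, never from a script. Its argument "series" is a list of rows, each a list of 5 numbers: the shift along the tool's x, y, z in m, then the turn about the tool's x in rad, then the finger opening in m, from 0 to 0.093. In form: [[x, y, z, roll, fingers], ...]. A call has 1 to 10 rows; each row shifts and turns the commanded pose from where the row before left it, along the tool's axes as they then stand; what a row does not reach is not made up. A row lasts 1/8 s, in which the tool goes at most 62.5 mm and 10.7 degrees, less where a joint would pass 70% of its speed; a pose out of reach is approached as far as the arm can. A call with a gripper value outside its range is refused whole. The fingers move at their own pace and stop on an object; the grip force is fixed at half the most. Time passes only in rows, so rows that do not move let the fingers close. It gives the time, the measured TCP pose, the force and the opening at its end, in the units of the state.
- ctrl.read_state(): the state, without advancing time (a new reading comes with each control period).
- ctrl.snapshot(name): name is "side" or "top"; returns (picture, depth): 384x512x3 uint8, red, green, blue; 384x512 float32, m along the optical axis (not along the pixel's ray), 0 where there is no reading.
- ctrl.camera_info(name): a dict with "fovy" (degrees; the focal length in pixels is half the picture's height over the tangent of half this angle, whatever the lens; pixels are square), "cx", "cy" (the principal point, pixels), "k1" (the pictures are not rectified: a ray, as slopes to the right and down, at radius r is drawn at 1 + k1 r^2 times it, then the intrinsics apply), "T" (4x4, takes a point from camera to world coordinates). Camera axes: x right, y up, looking along -z (the intrinsics and any distortion apply to the point x, -y, -z); pixel columns grow to the right and rows downward; lengths in m; the calibration is good to about 2 mm. A picture is of the moment at which its call begins. camera_info takes no time and is no camera call.
- ctrl.finish_job(): hands the job in, once; it reports no verdict.
Trained networks look in the newest picture that a camera, given by its name, has taken for a name from the list of things; names that differ only in an ending like _2 or _b are one class to them, and where a whole thing is asked for, a point or a joint stands for the part that bears it (a point fixed in the world has none). Each returns a list of dicts, best first, with "score" (0 to 1); they miss things now and then, are a little off and sometimes report something else, mostly with a low value. They report only what shows in the picture. A call takes as long as a camera call. They do not tell look-alikes from the thing itself.
- ctrl.silhouettes(query, camera): "pixels" (384x512 bool, what is visible of it) and "uv" ([column, row] in pixels, amid what is visible of it).
- ctrl.place_of(query, camera): "uv" ([column, row] in pixels: a listed point, or the origin of a listed thing).
The state is a dict: "time": time; "joint_pos": joint angles; "qd": joint speeds; "effort": joint torques, N m; "position": TCP position; "tool_rot": TCP orientation; "wrist_force": force on the tool from outside, world axes, zero at the start; "ft_torque": the same for the moment, N m; "finger_gap": finger opening in m.
Only numpy, scipy, OpenCV 4.12 (cv2) and the standard library are available. Lean on these libraries where they do the work, as an engineer would, in place of code of your own. Each camera call takes 0.05 s, during which the arm holds its last target. There are 200 camera calls.

### The job

Stand the brass master pin upright in the wide mouth of the taper gauge's slot and slide it gently along the floor of the slot until it wedges, pressing on both the fence and the jaw; do not force it. Leave it wedged there, then slide the red pointer along its rail until its tip is level with the middle of the pin, without working the pin loose. Leave the other things on the bench alone.

Things in the scene. Friction and masses are not known exactly. Their poses are not given: they have to be found in the camera images.
- pin: brass master pin, a plain upright cylinder 75 mm tall, about 0.15 kg, loose, standing on the bench. Its diameter is what the gauge is for: 20 to 24 mm, not known more exactly. It wedges 40 to 125 mm up the slot and locks there, staying when released. Origin: centre of its underside, z along the pin (up).
- gauge: taper gauge: grey base plate 150 x 235 mm, 10 mm thick, fixed, at another place and yaw each time. Origin: centre of its underside; y runs along the slot from wide mouth to narrow end, x from the jaw across the slot to the fence and pointer rail (roughly away from the robot). Its top is the slot's floor and goes on about 50 mm in front of the mouth.
- fence: straight aluminium fence of the gauge, fixed, 145 mm long, 16 mm thick, 30 mm high above the slot floor, with a tick every 10 mm. Origin: on its slot-side face, at the mouth end, at slot floor level (10 mm above the bench). Axes as the gauge's: y runs along the face up the slot, x points into the fence, so the slot is at negative x.
- jaw: steel jaw facing the fence, screwed down, 147 mm long, 24 thick, 30 high above the slot floor. It closes on the fence at 8 degrees and is set anew each time: mouth 30 to 36 mm wide. Origin: on its slot face, mouth end, floor level; y along its face up the slot, x square out of it into the slot. More than 25 N of the pin on jaw or fence marks them; a 5 to 10 N push up the slot wedges it.
- pointer (a joint): red pointer's slide along the gauge, in m: the distance of its tip up the slot from the mouth (the y of the fence frame). Travel -0.01 to 0.165; it starts parked at 0.148 to 0.163, near the narrow end. It moves freely with about 2 N of friction and stays where it is left.
- pointer_tip (a point): tip of the red pointer, just above the fence's top (36 mm above the slot floor) and 3 mm behind the fence's slot-side face, so it never touches the pin; axes as the gauge's.
- pointer_knob (a point): a point in the pointer's red grip block (24 mm across x 16 mm along the slot): its top is 14 mm above this point, its sides are free down to 24 mm below, where the black foot (30 x 30 mm) begins. The point is 42 mm behind the tip (gauge x), 50 mm above the slot floor, level with the tip along the slot.
- cast_part: red cast knob, 55 x 55 x 44 mm, bystander, loose. Origin: centre of its underside.
- mould_half: blue mould half, 60 x 85 x 24 mm, bystander, loose. Origin: centre of its underside.
Not all that is in view belongs to the job. Of the things that look like the pin, the larger one is meant.

How it is judged:
On the way, in this order (a step that is already met when the one before it is completed fails the run):
1. the pin, upright on the slot floor, is wedged: it presses on both the fence and the jaw (x of pin in the frame of fence above -0.0115 m and x of pin in the frame of jaw below 0.0115 m and z of pin in the frame of fence between -0.003 and 0.003 m and y of pin in the frame of fence between 0.03 and 0.14 m and angle between pin's own z axis and vertical below 0.08 rad and contact force between pin and fence above 1.5 N and contact force between pin and jaw above 1.5 N), for 0.1 s.
2. with the pin still wedged, the pointer's tip is level with the middle of the pin (x of pin in the frame of fence above -0.0115 m and x of pin in the frame of jaw below 0.0115 m and z of pin in the frame of fence between -0.003 and 0.003 m and y of pin in the frame of fence between 0.03 and 0.14 m and angle between pin's own z axis and vertical below 0.08 rad and y of pin in the frame of pointer_tip between -0.004 and 0.004 m), for 0.2 s.
At the end, for the whole second after the job is handed in: The pin stands upright (within 0.08 rad) on the slot floor, still wedged, at most 1 mm from touching both the fence and the jaw, and the pointer's tip is within 4 mm of the pin's middle, measured along the slot; all released and at rest (all of step 2 and linear speed of pin below 0.01 m/s and velocity of joint pointer between -0.005 and 0.005 m/s).
It fails at once if the pin is forced: more than 25 N between it and the jaw or the fence (contact force between pin and fence above 25 N or contact force between pin and jaw above 25 N).
It fails at once if a bystander is moved by more than 30 mm (distance of any of cast_part, mould_half from where it was at the start of the episode above 0.03 m).
It also fails if it takes over 72 s, if anything falls off the work surface, if the arm or the gripper's body presses on something with over 40 N, if the wrist force passes 120 N, or if a joint passes its speed limit or range.

## Working session

There is one attempt and no reset: what is moved stays moved. The work goes in short steps, Python scripts to look and compute and a tool call to move; the robot and the scene stay as the last step left them, time stands still between calls to the robot, and variables do not carry over. Pictures are saved under pics/ and viewed, about 8 in all and at most 12, crops included, and the job is handed in when it is done.

Besides the shell and the picture viewer there is one more tool, called after "Emit:" as name([rows], argument=value, ...), one row to a line, values as JSON. jog_arm: Moves the arm, as the interface text tells. Its arguments: {"type":"object","properties":{"series":{"type":"array"}},"required":["series"]}

```bash
mkdir -p pics; ls; cat > h.py <<'E'
import numpy as np, cv2
from plant import ctrl
def intr(n):
    i=ctrl.camera_info(n); f=192/np.tan(np.radians(i["fovy"])/2)
    return i,f
def pts(n,uv,d):
    """pixels (N,2) + depth (N) -> world"""
    i,f=intr(n); uv=np.atleast_2d(uv).astype(float); d=np.atleast_1d(d)
    s=(uv-[i["cx"],i["cy"]])/f; u=s.copy()
    for _ in range(20): u=s/(1+i["k1"]*(u**2).sum(1,keepdims=True))
    p=np.c_[u[:,0]*d,-u[:,1]*d,-d,np.ones(len(d))]
    return (p@np.array(i["T"]).T)[:,:3]
def atz(n,uv,z):
    a=pts(n,uv,np.full(len(np.atleast_2d(uv)),1.)); c=np.array(intr(n)[0]["T"])[:3,3]
    return c+(a-c)*((z-c[2])/(a[:,2:]-c[2]))
def proj(n,P):
    i,f=intr(n); P=np.atleast_2d(P); q=(np.c_[P,np.ones(len(P))]@np.linalg.inv(np.array(i["T"])).T)[:,:3]
    s=np.c_[q[:,0],-q[:,1]]/-q[:,2:]; s=s*(1+i["k1"]*(s**2).sum(1,keepdims=True))
    return s*f+[i["cx"],i["cy"]]
def save(n,img): cv2.imwrite("pics/"+n+".png",img[:,:,::-1])
E
python3 - <<'E'
from h import *
print(ctrl.read_state())
for n in("top","side"):
    im,d=ctrl.snapshot(n); save(n+"0",im); np.savez("pics/"+n+"0.npz",im=im,d=d)
    i,f=intr(n); print(n,f,i["cx"],i["cy"],i["k1"],np.round(i["T"],3).tolist())
    for q in("pin","gauge","fence","jaw","pointer_tip","pointer_knob","cast_part","mould_half"):
        for r in ctrl.place_of(q,n)[:3]:
            uv=np.array(r["uv"]); z={"pin":0,"gauge":0,"fence":.01,"jaw":.01,"pointer_tip":.046,"pointer_knob":.06}.get(q,0)
            print(n,q,round(r["score"],2),uv.round(1),atz(n,uv,z)[0].round(4))
a=np.hstack([cv2.imread("pics/top0.png"),cv2.imread("pics/side0.png")])
E
```

```text
pics
{'time': 0.0, 'joint_pos': array([-1.37347872,  0.61593819, -0.01262605,  1.42486735,  0.00812325,
        1.10338274, -0.04041709]), 'qd': array([-1.12841687e-04, -4.38850675e-04, -8.08373880e-05,  2.83333195e-03,
        4.12330707e-04, -1.22904977e-05, -9.46641996e-05]), 'effort': array([ 8.06928219e-04, -4.58928001e+01,  2.09576832e-01, -1.65746301e+01,
       -6.09772559e-02,  2.01963790e-02,  2.10190151e-04]), 'position': array([0.1440993 , 0.63307906, 0.23647923]), 'tool_rot': array([ 0.70260329,  0.07804657,  0.7027682 , -0.07983861]), 'wrist_force': array([0.37162934, 1.04507832, 0.28138826]), 'ft_torque': array([ 2.05399410e-02, -8.19466413e-03,  1.07971034e-05]), 'finger_gap': 0.09334757709098028}
top 413.87328783728503 254.94185489476016 185.5996161180416 -0.10556831170012082 [[0.005, 0.997, -0.08, 0.438], [-1.0, 0.007, 0.029, -0.071], [0.03, 0.08, 0.996, 1.028], [0.0, 0.0, 0.0, 1.0]]
top pin 0.58 [313.2 211.3] [ 0.4566 -0.2472  0.    ]
top pin 0.45 [328.4 230.6] [ 0.4086 -0.2853  0.    ]
top gauge 0.62 [149.  184.4] [0.5211 0.1626 0.    ]
top gauge 0.43 [264.6 221.1
[... 465 characters left out ...]
184, 0.353], [-0.198, 0.337, -0.921, -0.874], [-0.006, 0.939, 0.345, 0.363], [0.0, 0.0, 0.0, 1.0]]
side pin 0.92 [247.4 259.6] [ 0.4632 -0.2467  0.    ]
side pin 0.69 [240.7 193.1] [0.5147 0.1459 0.    ]
side pin 0.52 [220.9 270.8] [ 0.4072 -0.2778  0.    ]
side gauge 0.6 [241.2 190.7] [0.5198 0.1672 0.    ]
side fence 0.47 [242.2 194.7] [0.5122 0.1032 0.01  ]
side jaw 0.52 [241.4 190.8] [0.5156 0.1375 0.01  ]
side jaw 0.46 [232.5 195.4] [0.4842 0.1033 0.01  ]
side pointer_tip 0.52 [236.7 169.7] [0.5183 0.2401 0.046 ]
side pointer_knob 0.71 [247.3 161.9] [0.5592 0.276  0.06  ]
side cast_part 0.6 [223.  233.5] [ 0.4302 -0.1186  0.    ]
side mould_half 0.71 [230.3 197.9] [0.4787 0.1113 0.    ]
```

```bash
python3 - <<'E'
import cv2
a=cv2.imread("pics/top0.png");b=cv2.imread("pics/side0.png")
cv2.imwrite("pics/v1.png",cv2.resize(a[60:330,60:400],None,fx=2.2,fy=2.2,interpolation=cv2.INTER_CUBIC)[:600,:800])
cv2.imwrite("pics/v2.png",cv2.resize(b[110:320,120:400],None,fx=2.8,fy=2.8,interpolation=cv2.INTER_CUBIC)[:600,:800])
E
```

```text
(no output)
```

View pics/v1.png

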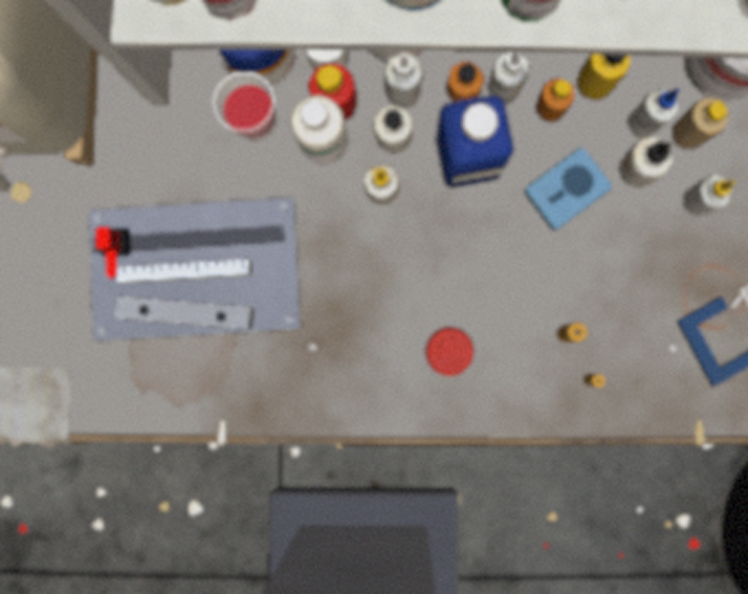

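View pics/v2.png

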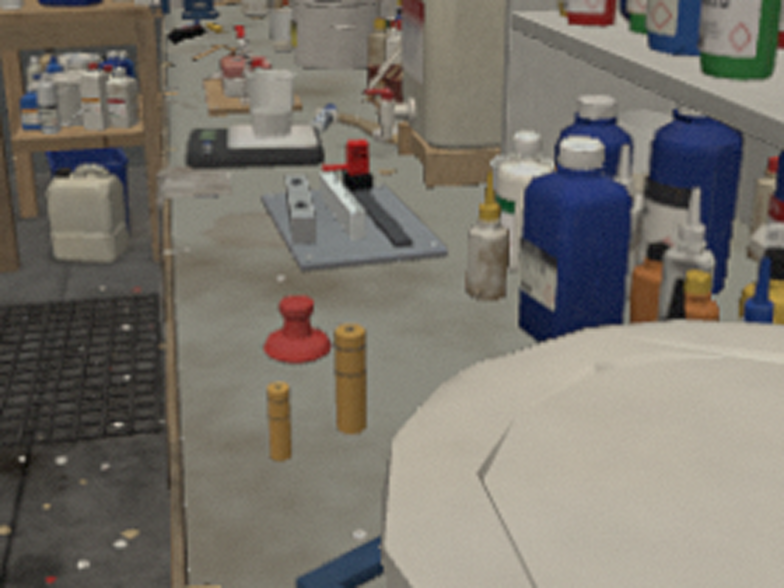

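The top view shows the gauge at about (148,184) px with its mouth facing right (world −y). The red pointer is at the left end, and the two brass pins are at about (320,211) and (331,233). The side view confirms the larger pin is the one at about (247,240). Next I'll fit the geometry from depth.

```bash
cat > geo.py <<'E'
from h import *
def cloud(n,f):
    z=np.load(f); d=z["d"]; v,u=np.nonzero(d>0); return pts(n,np.c_[u,v],d[v,u]),np.c_[u,v],z["im"][v,u]
def rect(P):
    r=cv2.minAreaRect((P[:,:2]*1000).astype(np.float32)); return np.round(r[0],1),np.round(r[1],1),round(r[2],2)
E
python3 - <<'E'
from geo import *
from scipy.spatial.transform import Rotation as R
st=ctrl.read_state(); q=st["tool_rot"]; print("toolR\n",R.from_quat(np.r_[q[1:],q[0]]).as_matrix().round(3))
for n in("top","side"):
    P,uv,c=cloud(n,f"pics/{n}0.npz")
    def box(x0,x1,y0,y1,z0,z1): return (P[:,0]>x0)&(P[:,0]<x1)&(P[:,1]>y0)&(P[:,1]<y1)&(P[:,2]>z0)&(P[:,2]<z1)
    b=box(.35,.6,-.2,-.0,-.02,.02); print(n,"bench z",np.median(P[b,2]))
    for x,y in((.457,-.247),(.408,-.285)):
        b=box(x-.03,x+.03,y-.03,y+.03,.02,.12); print("pin",b.sum(),P[b].mean(0).round(4),P[b].min(0).round(3),P[b].max(0).round(3))
    b=box(.4,.65,.03,.3,.003,.018); print("plate",b.sum(),rect(P[b]),np.median(P[b,2]))
    b=box(.4,.65,.03,.3,.03,.05); print("tops",b.sum())
    if n=="top":
        for nm in("fence","jaw"):
            s=ctrl.silhouettes(nm,n)[0]; m=s["pixels"][uv[:,1],uv[:,0]]; Q=P[m]; print(nm,s["score"],m.sum(),np.median(Q[:,2]))
            A=atz(n,uv[m],.04); A=A[np.abs(Q[:,2]-.04)<.012]; print(len(A),rect(A),A.mean(0))
        s=ctrl.silhouettes("gauge",n)[0]; m=s["pixels"]; v,u=np.nonzero(m); print("gauge",s["score"],rect(atz(n,np.c_[u,v],.01)))
    # column / obstacles near
    for zz in((.1,.2),(.2,.35)):
        for (y0,y1) in ((-.35,-.15),(-.15,.1),(.1,.2),(.2,.3),(.3,.4),(.4,.6)):
            b=box(.2,.9,y0,y1,*zz); 
            if b.sum()>5: print("obst",zz,y0,y1,b.sum(),"minx",np.percentile(P[b,0],2).round(3))
E
```

```text
toolR
 [[-0.     0.222  0.975]
 [-0.     0.975 -0.222]
 [-1.    -0.    -0.   ]]
top bench z -0.0003754885227265081
pin 97 [ 0.4566 -0.2518  0.064 ] [ 0.447 -0.265  0.02 ] [ 0.467 -0.244  0.079]
pin 42 [ 0.4051 -0.2803  0.0466] [ 0.399 -0.289  0.028] [ 0.411 -0.275  0.054]
plate 4345 (array([525.6, 165.9]), array([250.1, 268. ]), 0.54) 0.009760356326464326
tops 1211
fence 0.55 496 0.03917431013657391
437 (array([522. , 170.7]), array([ 17.1, 150.4]), 3.76) [0.52209636 0.16951183 0.04      ]
jaw 0.7 644 0.03959311501580104
618 (array([476.4, 167.7]), array([148.9,  24.2]), 85.83) [0.47637972 0.16701447 0.04      ]
gauge 0.88 (array([527. , 163.8]), array([154.3, 239.6]), 4.17)
obst (0.1, 0.2) -0.35 -0.15 533 minx 0.629
obst (0.1, 0.2) -0.15 0.1 1088 minx 0.624
obst (0.1, 0.2) 0.1 0.2 106 minx 0.714
obst (0.1, 0.2) 0.2 0.3 1218 minx 0.65
obst (0.1, 0.2) 0.3 0.4 523 minx 0.591
obst (0.1, 0.2) 0.4 0.6 217 minx 0.451
obst (0.2, 0.35) -0.35 -0.15 3795 minx 0.715
obst (0.2, 0.35) -0.15 0.1 5058 minx 0.715
obst (0.2, 0.35) 0.1 0.2 1926 minx 0.715
obst (0.2, 0.35) 0.2 0.3 2336 minx 0.654
obst 
[... 154 characters left out ...]
0.269  0.021] [ 0.467 -0.247  0.076]
pin 147 [ 0.404  -0.2883  0.0392] [ 0.397 -0.293  0.021] [ 0.412 -0.278  0.054]
plate 1055 (array([553.4, 168. ]), array([206. , 248.4]), 3.98) 0.009225127615952955
tops 362
obst (0.1, 0.2) -0.35 -0.15 1534 minx 0.628
obst (0.1, 0.2) -0.15 0.1 1642 minx 0.623
obst (0.1, 0.2) 0.1 0.2 780 minx 0.716
obst (0.1, 0.2) 0.2 0.3 1169 minx 0.65
obst (0.1, 0.2) 0.3 0.4 239 minx 0.592
obst (0.1, 0.2) 0.4 0.6 146 minx 0.449
obst (0.2, 0.35) -0.35 -0.15 6687 minx 0.715
obst (0.2, 0.35) -0.15 0.1 3314 minx 0.715
obst (0.2, 0.35) 0.1 0.2 1047 minx 0.715
obst (0.2, 0.35) 0.2 0.3 999 minx 0.652
obst (0.2, 0.35) 0.3 0.4 507 minx 0.645
obst (0.2, 0.35) 0.4 0.6 48 minx 0.645
```

Emit:
jog_arm([
  [0,0,0,-0.145,0.093],
  [0,0,0,-0.145,0.093],
  [0,-0.05,0.0325,0,0.093],
  [0,-0.05,0.0325,0,0.093],
  [0,-0.05,0.0325,0,0.093],
  [0,-0.05,0.0325,0,0.093],
  [0,-0.05,0.0325,0,0.093],
  [0,-0.05,0.0325,0,0.093],
  [0,-0.05,0.0325,0,0.093],
  [0,-0.05,0.0325,0,0.093],
])

```text
time: 2.3
position: [0.4313, 0.2504, 0.2381]
tool_rot: [0.707, -0.023, 0.706, 0.024]
wrist_force: [0.8, 1.3, -0.1]
finger_gap: 0.093
```

```bash
python3 - <<'E'
from geo import *
from scipy.spatial.transform import Rotation as R
st=ctrl.read_state(); q=st["tool_rot"]; print(st["position"],R.from_quat(np.r_[q[1:],q[0]]).as_matrix().round(3).tolist(),st["finger_gap"])
# pin: fit by rendering a cylinder to silhouettes
from scipy.optimize import minimize
sil={}
for n in("top","side"):
    ctrl.snapshot(n)
    for s in ctrl.silhouettes("pin",n):
        v,u=np.nonzero(s["pixels"]); print(n,round(s["score"],2),np.round(s["uv"],1),len(u),u.min(),u.max(),v.min(),v.max())
        a=s["uv"]
        if abs(atz(n,a,.04)[0,0]-.457)<.03 and abs(atz(n,a,.04)[0,1]+.25)<.03 and n not in sil: sil[n]=s["pixels"]
th=np.linspace(0,2*np.pi,40)
def mask(n,p):
    c=np.c_[np.cos(th),np.sin(th)]*p[2]
    P=np.vstack([np.c_[c+p[:2],np.full(40,z)] for z in(0,.075)])
    h=cv2.convexHull(((proj(n,P))*16).round().astype(np.int32)); m=np.zeros((384,512),np.uint8); 
    cv2.fillConvexPoly(m,h,1,shift=4); return m>0
from scipy.optimize import brute
for names in (("top",),("side",),("top","side")):
    f=lambda p:sum((mask(n,[p[0],p[1],p[2]])^sil[n]).sum()/max(1,sil[n].sum()) for n in names if n in sil)
    best=min((f((x,y,r)),x,y,r) for x in np.arange(.446,.467,.001) for y in np.arange(-.265,-.238,.001) for r in(.010,.011,.012)); print(names,best)
E
```

```text
[0.43133207 0.25039596 0.23807699] [[0.001, -0.066, 0.998], [0.001, 0.998, 0.066], [-1.0, 0.001, 0.001]] 0.0929551782862865
top 0.5 [322.3 211.2] 91 314 325 207 215
side 0.84 [244.9 242.3] 425 239 251 226 264
side 0.71 [220.3 260. ] 220 215 223 246 274
('top',) (np.float64(0.2967032967032967), np.float64(0.456), np.float64(-0.253), 0.01)Traceback (most recent call last):
  File "<stdin>", line 22, in <module>
  File "<stdin>", line 22, in <genexpr>
  File "<stdin>", line 21, in <lambda>
  File "<stdin>", line 21, in <genexpr>
  File "<stdin>", line 17, in mask
  File "h.py", line 17, in proj
    i,f=intr(n); P=np.atleast_2d(P); q=(np.c_[P,np.ones(len(P))]@np.linalg.inv(np.array(i["T"])).T)[:,:3]
        ~~~~^^^
  File "h.py", line 4, in intr
    i=ctrl.camera_info(n); f=192/np.tan(np.radians(i["fovy"])/2)
ValueError: time passes only in moves, steps and waits
```

Emit:
jog_arm([
  [0,-0.0504,-0.0009,0,0.093],
  [0,-0.0504,-0.0009,0,0.093],
  [0,-0.0504,-0.0009,0,0.093],
  [0,-0.0504,-0.0009,0,0.093],
  [0,-0.0504,-0.0009,0,0.093],
  [0,-0.0504,-0.0009,0,0.093],
  [0,-0.0504,-0.0009,0,0.093],
  [0,-0.0504,-0.0009,0,0.093],
  [0,-0.0504,-0.0009,0,0.093],
  [0,-0.0504,-0.0009,0,0.093],
])

```text
time: 3.75
position: [0.4559, -0.2508, 0.2378]
tool_rot: [0.707, -0.025, 0.706, 0.025]
wrist_force: [0.4, -0.0, 0.3]
finger_gap: 0.0931
```

Emit:
jog_arm([
  [0.03,0,0,0,0.093],
  [0.03,0,0,0,0.093],
  [0.03,0,0,0,0.093],
  [0,0,0,0,0.093],
])

```text
time: 4.25
position: [0.4542, -0.2488, 0.1459]
tool_rot: [0.705, -0.023, 0.708, 0.026]
wrist_force: [0.1, -0.1, 0.8]
finger_gap: 0.0929
```

```bash
sed -i 's/^def intr(n):/import functools\n@functools.lru_cache\ndef intr(n):/' h.py; python3 - <<'E'
from geo import *
st=ctrl.read_state(); print(st["position"],st["wrist_force"])
im,d=ctrl.snapshot("side"); S=ctrl.silhouettes("pin","side")
th=np.linspace(0,2*np.pi,40)
def mask(n,p):
    c=np.c_[np.cos(th),np.sin(th)]*p[2]
    P=np.vstack([np.c_[c+p[:2],np.full(40,z)] for z in(0,.075)])
    h=cv2.convexHull(((proj(n,P))*16).round().astype(np.int32)); m=np.zeros((384,512),np.uint8)
    cv2.fillConvexPoly(m,h,1,shift=4); return m>0
for s in S:
    if abs(s["uv"][0]-245)<8:
        m=s["pixels"]; print(min(((mask("side",(x,y,r))^m).sum(),x,y,r) for x in np.arange(.450,.463,.001) for y in np.arange(-.265,-.243,.001) for r in(.010,.011,.012)),m.sum())
save("v3",cv2.resize(im[150:300,160:360],None,fx=4,fy=4,interpolation=cv2.INTER_CUBIC))
E
```

```text
[ 0.45424391 -0.24881355  0.1459417 ] [ 0.13146301 -0.08403658  0.78536894]
(np.int64(72), np.float64(0.457), np.float64(-0.258), 0.01) 380
```

View pics/v3.png

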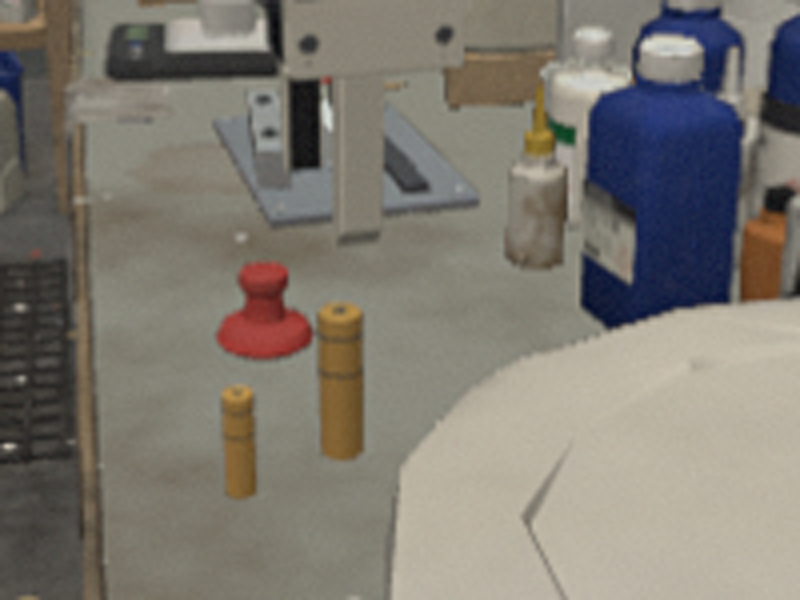

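Emit:
jog_arm([
  [0.02,-0.006,0.002,0,0.093],
  [0.025,0,0,0,0.093],
  [0.025,0,0,0,0.093],
  [0.018,0,0,0,0.093],
  [0,0,0,0,0.06],
  [0,0,0,0,0.045],
  [0,0,0,0,0.035],
  [0,0,0,0,0.035],
])

```text
time: 5.35
position: [0.4573, -0.2577, 0.0604]
tool_rot: [0.707, -0.024, 0.706, 0.023]
wrist_force: [-0.1, 0.2, -0.1]
finger_gap: 0.0578
```

```bash
python3 - <<'E'
from geo import *
st=ctrl.read_state(); print(st["position"],st["wrist_force"],st["finger_gap"])
im,d=ctrl.snapshot("side"); save("v4",cv2.resize(im[170:290,170:330],None,fx=4.5,fy=4.5,interpolation=cv2.INTER_CUBIC))
E
```

```text
[ 0.45733429 -0.25767821  0.06043326] [-0.14295877  0.17974959 -0.08673711] 0.05781419092073095
```

View pics/v4.png

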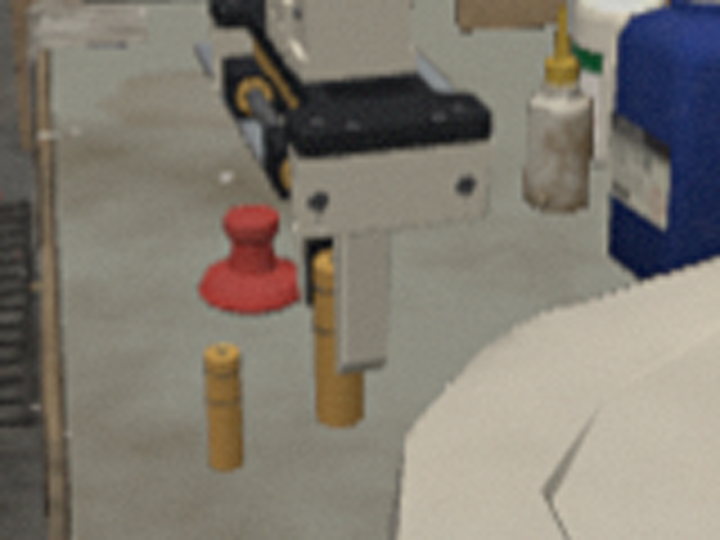

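```bash
python3 - <<'E'
from geo import *
ctrl.snapshot("side")
P=np.array([[.457,-.257-.029-.017,.041],[.457,-.257-.029,.041],[.457,-.257,0],[.457,-.257,.075],[.457,-.257,.02]])
print(((proj("side",P)-[170,170])*4.5).round(0))
E
```

```text
[[357. 384.]
 [349. 364.]
 [338. 416.]
 [336. 258.]
 [338. 375.]]
```

Emit:
jog_arm([
  [0.001,0,-0.002,0,0.045],
  [0,0,0,0,0.03],
  [0,0,0,0,0.022],
  [0,0,0,0,0.012],
  [0,0,0,0,0.005],
  [0,0,0,0,0.005],
  [0,0,0,0,0.005],
  [0,0,0,0,0.005],
])

```text
time: 6.45
position: [0.4549, -0.2574, 0.0587]
tool_rot: [0.707, -0.023, 0.707, 0.024]
wrist_force: [0.2, 0.6, 1.2]
finger_gap: 0.0202
```

Emit:
jog_arm([
  [-0.01,0,0,0,0.005],
  [-0.03,0,0,0,0.005],
  [-0.035,0,0,0,0.005],
  [0,0.03,0.006,0,0.005],
  [0,0.05,0.01,0,0.005],
  [0,0.055,0.011,0,0.005],
  [0,0.055,0.011,0,0.005],
  [0,0.055,0.011,0,0.005],
  [0,0.05,0.01,0,0.005],
  [0,0.04,0.008,0,0.005],
])

```text
time: 7.7
position: [0.4998, 0.0834, 0.1341]
tool_rot: [0.707, -0.024, 0.706, 0.024]
wrist_force: [0.5, 0.2, -2.4]
finger_gap: 0.0206
```

Emit:
jog_arm([
  [0,0.004,0.002,0,0.005],
  [0,0,0,0,0.005],
  [0.02,0,0,0,0.005],
  [0.02,0,0,0,0.005],
  [0,0,0,0,0.005],
  [0,0,0,0,0.005],
])

```text
time: 8.45
position: [0.5018, 0.0839, 0.0943]
tool_rot: [0.707, -0.023, 0.706, 0.022]
wrist_force: [0.4, 0.0, -2.3]
finger_gap: 0.0209
```

```bash
python3 - <<'E'
from geo import *
st=ctrl.read_state(); print(st["position"],st["wrist_force"],st["finger_gap"])
im,d=ctrl.snapshot("side"); np.savez("pics/side5.npz",im=im,d=d)
save("v5",cv2.resize(im[140:240,190:310],None,fx=6,fy=6,interpolation=cv2.INTER_CUBIC))
for s in ctrl.silhouettes("pin","side"):
    v,u=np.nonzero(s["pixels"]); print(round(s["score"],2),np.round(s["uv"],1),len(u),u.min(),u.max(),v.min(),v.max())
print(((proj("side",np.r_[st["position"]-[0,0,.0587],st["position"]-[0,0,.0387], [.5189,.0979,.04],[.5189,.0979,.01]].reshape(-1,3)))).round(1))
E
```

```text
[0.50177095 0.08385029 0.09427156] [ 0.41805313  0.03520272 -2.32053148] 0.020905789735497386
0.8 [219.1 258.3] 226 215 224 246 274
0.49 [240.3 180.9] 118 235 244 166 190
[[239.5 188.6]
 [239.3 181.7]
 [244.7 185.1]
 [244.8 195.1]]
```

View pics/v5.png

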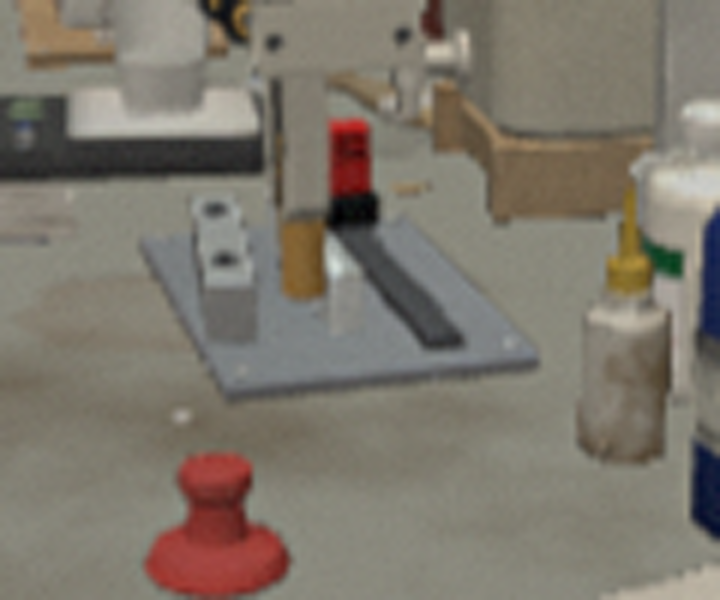

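```bash
python3 - <<'E'
from geo import *
ctrl.snapshot("side")
# x at given col along plane y=const
def x_at(col,y,z):
    xs=np.linspace(.4,.6,401); c=proj("side",np.c_[xs,np.full(401,y),np.full(401,z)])[:,0]; return np.interp(col,c,xs)
print("fence face",x_at(244.7,.098,.025),"jaw",x_at(232.7,.098,.025),"pin",x_at(236.7,.084,.045),x_at(244.3,.084,.045))
P,uv,c=cloud("side","pics/side5.npz"); b=(abs(P[:,0]-.5)<.03)&(abs(P[:,1]-.075)<.02)&(P[:,2]>.037)&(P[:,2]<.06); print(b.sum(),P[b].mean(0),P[b].min(0),P[b].max(0))
for nm,lo,hi in(("fence",.51,.535),("jaw",.46,.50)):
    b=(P[:,0]>lo)&(P[:,0]<hi)&(P[:,1]>.085)&(P[:,1]<.11)&(P[:,2]>.018)&(P[:,2]<.034); print(nm,b.sum(),P[b].min(0),P[b].max(0))
E
```

```text
fence face 0.518775834579073 jaw 0.48445865239463676 pin 0.494153382628733 0.5155042412631637
59 [0.5012983 0.0754551 0.0476669] [0.47090228 0.06897898 0.03720342] [0.52501743 0.0949333  0.05923661]
fence 37 [0.51743797 0.09299426 0.01814464] [0.5340671  0.10678456 0.03380687]
jaw 45 [0.46169181 0.08998451 0.01814045] [0.48229136 0.09669623 0.03358307]
```

Emit:
jog_arm([
  [0.01,0,-0.003,0,0.005],
  [0.01,0,0,0,0.005],
  [0.003,0,0,0,0.005],
  [0.001,0,0,0,0.005],
  [0,0,0,0,0.005],
])

```text
time: 9.22
position: [0.4985, 0.085, 0.0696]
tool_rot: [0.707, -0.023, 0.707, 0.023]
wrist_force: [0.3, 0.7, -2.0]
finger_gap: 0.0206
```

Emit:
jog_arm([
  [0.001,0,0,0,0.005],
  [0,0,0,0,0.005],
])

```text
time: 9.48
position: [0.4984, 0.085, 0.0687]
tool_rot: [0.707, -0.023, 0.707, 0.023]
wrist_force: [-0.1, 0.4, -1.6]
finger_gap: 0.0205
```

Emit:
jog_arm([
  [0.0005,0,0,0,0.005],
  [0,0,0,0,0.005],
])

```text
time: 9.72
position: [0.4985, 0.085, 0.0687]
tool_rot: [0.707, -0.023, 0.707, 0.023]
wrist_force: [-0.9, -0.8, 3.8]
finger_gap: 0.0204
```

Emit:
jog_arm([
  [0.0005,0,0,0,0.005],
  [0,0,0,0,0.005],
])

```text
time: 9.98
position: [0.4985, 0.085, 0.0686]
tool_rot: [0.707, -0.023, 0.706, 0.023]
wrist_force: [-2.6, -1.0, 8.5]
finger_gap: 0.0203
```

Emit:
jog_arm([
  [-0.001,0,0,0,0.005],
  [0,0.008,0.0005,0,0.005],
  [0,0.01,0.0007,0,0.005],
  [0,0.01,0.0007,0,0.005],
  [0,0.01,0.0007,0,0.005],
  [0,0.008,0.0005,0,0.005],
  [0,0.005,0.0003,0,0.005],
  [0,0.004,0.0003,0,0.005],
  [0,0,0,0,0.005],
])

```text
time: 11.1
position: [0.4983, 0.1408, 0.0687]
tool_rot: [0.707, -0.023, 0.707, 0.024]
wrist_force: [0.7, -0.6, 2.0]
finger_gap: 0.0204
```

Emit:
jog_arm([
  [0,0.002,0.0001,0,0.005],
  [0,0.002,0.0002,0,0.005],
  [0,0.001,0,0,0.005],
  [0,0,0,0,0.005],
])

```text
time: 11.6
position: [0.4984, 0.1452, 0.0687]
tool_rot: [0.707, -0.023, 0.707, 0.023]
wrist_force: [-0.6, -2.3, 3.2]
finger_gap: 0.0209
```

Emit:
jog_arm([
  [-0.0004,0.002,0.0001,0,0.005],
  [0,0.002,0.0002,0,0.005],
  [0,0.001,0,0,0.005],
  [0,0,0,0,0.005],
])

```text
time: 12.1
position: [0.498, 0.1507, 0.0688]
tool_rot: [0.707, -0.024, 0.707, 0.024]
wrist_force: [0.0, -0.5, -2.2]
finger_gap: 0.0205
```

Emit:
jog_arm([
  [0,0.002,0.0001,0,0.005],
  [0,0.002,0.0002,0,0.005],
  [0,0.001,0,0,0.005],
  [0,0,0,0,0.005],
])

```text
time: 12.6
position: [0.4982, 0.1553, 0.069]
tool_rot: [0.707, -0.024, 0.707, 0.024]
wrist_force: [0.0, -0.2, -2.6]
finger_gap: 0.0207
```

Floor contact is light, so I'll carry on in small steps.

Emit:
jog_arm([
  [0,0.0015,0.0001,0,0.005],
  [0,0.0015,0.0001,0,0.005],
  [0,0,0,0,0.005],
])

```text
time: 12.98
position: [0.4983, 0.1584, 0.069]
tool_rot: [0.707, -0.023, 0.707, 0.024]
wrist_force: [0.2, 0.2, -0.9]
finger_gap: 0.0208
```

Emit:
jog_arm([
  [0,0.0015,0.0001,0,0.005],
  [0,0.0015,0.0001,0,0.005],
  [0,0,0,0,0.005],
])

```text
time: 13.35
position: [0.4983, 0.1614, 0.069]
tool_rot: [0.707, -0.024, 0.707, 0.024]
wrist_force: [0.5, 0.7, -2.5]
finger_gap: 0.0205
```

Emit:
jog_arm([
  [0,0.0015,0.0001,0,0.005],
  [0,0.0015,0.0001,0,0.005],
  [0,0,0,0,0.005],
])

```text
time: 13.72
position: [0.4983, 0.1644, 0.069]
tool_rot: [0.707, -0.024, 0.707, 0.024]
wrist_force: [0.5, -0.2, -3.1]
finger_gap: 0.0207
```

Emit:
jog_arm([
  [0,0.0015,0.0001,0,0.005],
  [0,0.0015,0.0001,0,0.005],
  [0,0,0,0,0.005],
])

```text
time: 14.1
position: [0.4983, 0.1674, 0.069]
tool_rot: [0.707, -0.023, 0.707, 0.024]
wrist_force: [-0.2, 0.3, -1.0]
finger_gap: 0.0202
```

Emit:
jog_arm([
  [0,0.001,0.0001,0,0.005],
  [0,0.001,0.0001,0,0.005],
  [0,0,0,0,0.005],
])

```text
time: 14.48
position: [0.4983, 0.1693, 0.069]
tool_rot: [0.707, -0.023, 0.707, 0.023]
wrist_force: [0.3, 0.2, -2.2]
finger_gap: 0.0202
```

Emit:
jog_arm([
  [0,0.001,0.0001,0,0.005],
  [0,0.001,0.0001,0,0.005],
  [0,0,0,0,0.005],
])

```text
time: 14.85
position: [0.4984, 0.1714, 0.069]
tool_rot: [0.707, -0.023, 0.707, 0.024]
wrist_force: [0.6, -0.5, -1.7]
finger_gap: 0.0204
```

Emit:
jog_arm([
  [0,0.001,0.0001,0,0.005],
  [0,0.001,0.0001,0,0.005],
  [0,0,0,0,0.005],
])

```text
time: 15.22
position: [0.4985, 0.1734, 0.0691]
tool_rot: [0.707, -0.023, 0.707, 0.024]
wrist_force: [-0.4, 0.5, -1.5]
finger_gap: 0.0205
```

Emit:
jog_arm([
  [0,0.001,0.0001,0,0.005],
  [0,0.0005,0,0,0.005],
  [0,0,0,0,0.005],
])

```text
time: 15.6
position: [0.4985, 0.1748, 0.069]
tool_rot: [0.707, -0.023, 0.707, 0.023]
wrist_force: [-1.0, -0.0, -1.5]
finger_gap: 0.0203
```

```bash
python3 - <<'E'
from geo import *
st=ctrl.read_state(); print(st["position"],st["wrist_force"],st["ft_torque"])
im,d=ctrl.snapshot("side"); save("v6",cv2.resize(im[150:215,215:270],None,fx=9,fy=9,interpolation=cv2.INTER_CUBIC))
E
```

```text
[0.49848554 0.1747672  0.06903351] [-0.96210044 -0.02701586 -1.52999488] [-0.02314817 -0.04932891 -0.03684483]
```

View pics/v6.png

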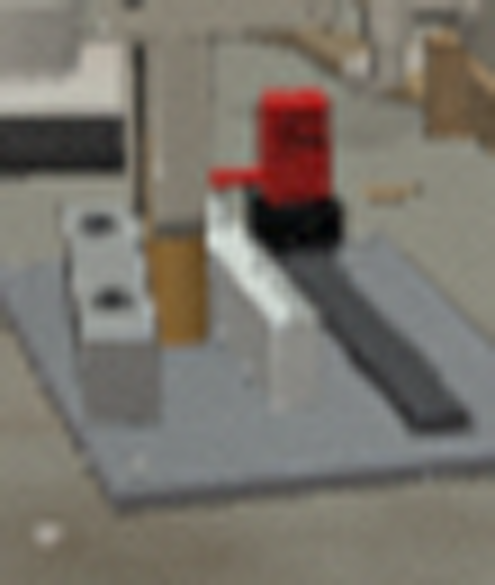

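Emit:
jog_arm([
  [0,0.0005,0,0,0.005],
  [0,0.0005,0,0,0.005],
  [0,0,0,0,0.005],
])

```text
time: 16.02
position: [0.4984, 0.1758, 0.069]
tool_rot: [0.707, -0.023, 0.707, 0.023]
wrist_force: [0.5, -0.5, -3.0]
finger_gap: 0.0208
```

Emit:
jog_arm([
  [0,0.0005,0,0,0.005],
  [0,0.0005,0,0,0.005],
  [0,0,0,0,0.005],
])

```text
time: 16.4
position: [0.4984, 0.1768, 0.069]
tool_rot: [0.707, -0.023, 0.707, 0.023]
wrist_force: [-0.4, -0.2, -1.6]
finger_gap: 0.0204
```

Emit:
jog_arm([
  [0,0.0008,0.0001,0,0.005],
  [0,0.0007,0,0,0.005],
  [0,0,0,0,0.005],
])

```text
time: 16.77
position: [0.4983, 0.1783, 0.069]
tool_rot: [0.707, -0.023, 0.707, 0.023]
wrist_force: [-0.7, 0.0, -1.2]
finger_gap: 0.0199
```

Emit:
jog_arm([
  [0,0.0008,0.0001,0,0.005],
  [0,0.0007,0,0,0.005],
  [0,0,0,0,0.005],
])

```text
time: 17.15
position: [0.4983, 0.1798, 0.069]
tool_rot: [0.707, -0.023, 0.707, 0.023]
wrist_force: [0.6, -0.3, -1.9]
finger_gap: 0.0202
```

Emit:
jog_arm([
  [0,0.0008,0.0001,0,0.005],
  [0,0.0007,0,0,0.005],
  [0,0,0,0,0.005],
])

```text
time: 17.52
position: [0.4984, 0.1813, 0.069]
tool_rot: [0.707, -0.023, 0.707, 0.023]
wrist_force: [-0.9, -1.2, -2.4]
finger_gap: 0.0207
```

Emit:
jog_arm([
  [0,0.0008,0.0001,0,0.005],
  [0,0.0007,0,0,0.005],
  [0,0,0,0,0.005],
])

```text
time: 17.9
position: [0.4983, 0.1828, 0.0691]
tool_rot: [0.707, -0.023, 0.707, 0.023]
wrist_force: [0.1, -0.5, -2.4]
finger_gap: 0.0206
```

Emit:
jog_arm([
  [0,0.0005,0.0001,0,0.005],
  [0,0.0005,0,0,0.005],
  [0,0,0,0,0.005],
])

```text
time: 18.27
position: [0.4984, 0.1838, 0.069]
tool_rot: [0.707, -0.023, 0.707, 0.023]
wrist_force: [0.4, 0.3, -2.3]
finger_gap: 0.0205
```

Emit:
jog_arm([
  [0,0.0005,0.0,0,0.005],
  [0,0.0005,0,0,0.005],
  [0,0,0,0,0.005],
])

```text
time: 18.65
position: [0.4983, 0.1848, 0.069]
tool_rot: [0.707, -0.023, 0.707, 0.023]
wrist_force: [-0.1, 0.4, -2.2]
finger_gap: 0.0205
```

Emit:
jog_arm([
  [0,0.0005,0.0001,0,0.005],
  [0,0.0005,0,0,0.005],
  [0,0,0,0,0.005],
])

```text
time: 19.02
position: [0.4984, 0.1858, 0.0691]
tool_rot: [0.707, -0.023, 0.707, 0.023]
wrist_force: [0.2, 0.1, -2.4]
finger_gap: 0.0202
```

Emit:
jog_arm([
  [0,0.0005,0.0001,0,0.005],
  [0,0.0005,0,0,0.005],
  [0,0,0,0,0.005],
])

```text
time: 19.4
position: [0.4983, 0.1868, 0.069]
tool_rot: [0.707, -0.023, 0.707, 0.023]
wrist_force: [-0.4, -0.3, -1.4]
finger_gap: 0.0202
```

Emit:
jog_arm([
  [0,0.0005,0.0001,0,0.005],
  [0,0.0005,0,0,0.005],
  [0,0,0,0,0.005],
])

```text
time: 19.77
position: [0.4984, 0.1878, 0.069]
tool_rot: [0.707, -0.023, 0.707, 0.023]
wrist_force: [0.7, -0.6, -1.0]
finger_gap: 0.0204
```

Emit:
jog_arm([
  [0,0.0005,0.0001,0,0.005],
  [0,0.0005,0,0,0.005],
  [0,0,0,0,0.005],
])

```text
time: 20.15
position: [0.4984, 0.1888, 0.069]
tool_rot: [0.707, -0.023, 0.707, 0.023]
wrist_force: [0.1, -0.1, -1.1]
finger_gap: 0.0209
```

Emit:
jog_arm([
  [0,0.0005,0.0001,0,0.005],
  [0,0.0005,0,0,0.005],
  [0,0,0,0,0.005],
])

```text
time: 20.52
position: [0.4985, 0.1898, 0.0691]
tool_rot: [0.707, -0.023, 0.707, 0.023]
wrist_force: [0.1, -1.2, -1.3]
finger_gap: 0.0206
```

Emit:
jog_arm([
  [0,0.0005,0.0001,0,0.005],
  [0,0.0005,0,0,0.005],
  [0,0,0,0,0.005],
])

```text
time: 20.9
position: [0.4985, 0.1909, 0.0691]
tool_rot: [0.707, -0.023, 0.707, 0.023]
wrist_force: [1.0, 0.1, -1.6]
finger_gap: 0.0204
```

Emit:
jog_arm([
  [0,0.0005,0.0001,0,0.005],
  [0,0.0005,0,0,0.005],
  [0,0,0,0,0.005],
])

```text
time: 21.28
position: [0.4986, 0.1918, 0.069]
tool_rot: [0.707, -0.023, 0.707, 0.023]
wrist_force: [0.3, 0.4, -2.3]
finger_gap: 0.0205
```

Emit:
jog_arm([
  [0,0.0005,0.0,0,0.005],
  [0,0.0005,0,0,0.005],
  [0,0,0,0,0.005],
])

```text
time: 21.65
position: [0.4986, 0.1928, 0.0691]
tool_rot: [0.707, -0.023, 0.707, 0.023]
wrist_force: [0.3, 0.3, -1.4]
finger_gap: 0.0203
```

Emit:
jog_arm([
  [0,0.0005,0,0,0.005],
  [0,0.0005,0,0,0.005],
  [0,0,0,0,0.005],
])

```text
time: 22.02
position: [0.4986, 0.1937, 0.0691]
tool_rot: [0.707, -0.023, 0.707, 0.023]
wrist_force: [0.5, 0.4, -1.3]
finger_gap: 0.0205
```

Emit:
jog_arm([
  [0,0.0005,0.0,0,0.005],
  [0,0.0005,0,0,0.005],
  [0,0,0,0,0.005],
])

```text
time: 22.4
position: [0.4987, 0.1947, 0.0691]
tool_rot: [0.707, -0.023, 0.707, 0.023]
wrist_force: [1.3, -0.6, -2.6]
finger_gap: 0.0208
```

Emit:
jog_arm([
  [0,0.0005,0.0001,0,0.005],
  [0,0.0005,0.0001,0,0.005],
  [0,0,0,0,0.005],
])

```text
time: 22.78
position: [0.4987, 0.1958, 0.0691]
tool_rot: [0.707, -0.023, 0.707, 0.023]
wrist_force: [1.7, -0.4, -0.7]
finger_gap: 0.0208
```

Emit:
jog_arm([
  [0,0.0005,0.0001,0,0.005],
  [0,0.0005,0.0001,0,0.005],
  [0,0,0,0,0.005],
])

```text
time: 23.15
position: [0.4988, 0.1968, 0.0691]
tool_rot: [0.707, -0.023, 0.707, 0.023]
wrist_force: [1.8, -2.4, -1.4]
finger_gap: 0.0205
```

Emit:
jog_arm([
  [0,0.0005,0.0001,0,0.005],
  [0,0.0005,0.0001,0,0.005],
  [0,0,0,0,0.005],
])

```text
time: 23.52
position: [0.4988, 0.1978, 0.0691]
tool_rot: [0.707, -0.023, 0.707, 0.023]
wrist_force: [2.6, -1.1, -1.7]
finger_gap: 0.0205
```

Emit:
jog_arm([
  [0,0.0005,0.0002,0,0.005],
  [0,0.0005,0.0001,0,0.005],
  [0,0,0,0,0.005],
])

```text
time: 23.9
position: [0.4989, 0.1989, 0.069]
tool_rot: [0.707, -0.023, 0.707, 0.023]
wrist_force: [1.7, -0.6, -1.7]
finger_gap: 0.0205
```

Emit:
jog_arm([
  [0,0.0005,0.0001,0,0.005],
  [0,0.0005,0.0001,0,0.005],
  [0,0,0,0,0.005],
])

```text
time: 24.28
position: [0.499, 0.1999, 0.069]
tool_rot: [0.707, -0.023, 0.707, 0.023]
wrist_force: [1.5, -0.7, -1.6]
finger_gap: 0.0203
```

Emit:
jog_arm([
  [0,0.0005,0.0001,0,0.005],
  [0,0.0005,0.0001,0,0.005],
  [0,0,0,0,0.005],
])

```text
time: 24.65
position: [0.4991, 0.201, 0.069]
tool_rot: [0.707, -0.023, 0.707, 0.024]
wrist_force: [2.0, -0.2, -1.7]
finger_gap: 0.0207
```

Emit:
jog_arm([
  [0,0.0005,0.0001,0,0.005],
  [0,0.0005,0.0001,0,0.005],
  [0,0,0,0,0.005],
])

```text
time: 25.02
position: [0.4992, 0.202, 0.069]
tool_rot: [0.707, -0.023, 0.707, 0.024]
wrist_force: [1.2, -0.5, -2.1]
finger_gap: 0.0209
```

Emit:
jog_arm([
  [0,0.0005,0.0001,0,0.005],
  [0,0.0005,0.0001,0,0.005],
  [0,0,0,0,0.005],
])

```text
time: 25.4
position: [0.4993, 0.2024, 0.069]
tool_rot: [0.706, -0.024, 0.707, 0.023]
wrist_force: [0.4, -1.8, -0.5]
finger_gap: 0.0201
```

Emit:
jog_arm([
  [0,0.0005,0.0001,0,0.005],
  [0,0.0005,0.0001,0,0.005],
  [0,0,0,0,0.005],
])

```text
time: 25.78
position: [0.4993, 0.2028, 0.0689]
tool_rot: [0.706, -0.024, 0.707, 0.023]
wrist_force: [-0.5, -3.2, -1.5]
finger_gap: 0.0205
```

Emit:
jog_arm([
  [0,0.0005,0.0,0,0.005],
  [0,0.0005,0,0,0.005],
  [0,0,0,0,0.005],
])

```text
time: 26.15
position: [0.4993, 0.2031, 0.0689]
tool_rot: [0.706, -0.024, 0.707, 0.022]
wrist_force: [-0.0, -5.2, -0.1]
finger_gap: 0.0209
```

Emit:
jog_arm([
  [0,0.0005,0.0,0,0.005],
  [0,0.0004,0,0,0.005],
  [0,0,0,0,0.005],
])

```text
time: 26.52
position: [0.4993, 0.2032, 0.0689]
tool_rot: [0.706, -0.024, 0.707, 0.022]
wrist_force: [0.6, -7.2, -0.1]
finger_gap: 0.0205
```

Emit:
jog_arm([
  [0,0,0,0,0.025],
  [0,0,0,0,0.03],
  [0,0,0,0,0.04],
  [0,0,0,0,0.04],
  [0,0,0,0,0.04],
])

```text
time: 27.15
position: [0.4997, 0.2064, 0.0692]
tool_rot: [0.707, -0.023, 0.707, 0.024]
wrist_force: [0.5, -0.2, -0.4]
finger_gap: 0.0402
```

Emit:
jog_arm([
  [-0.01,-0.002,0,0,0.04],
  [-0.02,0,0,0,0.04],
  [-0.03,0,0,0,0.06],
  [-0.03,0,0,0,0.06],
  [0,0,0,0,0.06],
])

```text
time: 27.78
position: [0.5014, 0.2042, 0.1618]
tool_rot: [0.709, -0.022, 0.705, 0.024]
wrist_force: [0.5, 0.5, -0.1]
finger_gap: 0.0595
```

```bash
python3 - <<'E'
from geo import *
st=ctrl.read_state(); print(st["position"],st["wrist_force"],st["finger_gap"])
im,d=ctrl.snapshot("side"); np.savez("pics/side7.npz",im=im,d=d); save("v7",cv2.resize(im[150:215,215:270],None,fx=9,fy=9,interpolation=cv2.INTER_CUBIC))
for s in ctrl.silhouettes("pin","side"): print(round(s["score"],2),np.round(s["uv"],1),s["pixels"].sum())
s_=np.array([-.0671,.9977]);n_=np.array([.9977,.0671]); o=np.array([.518,.098])
for n,f in(("top","pics/top0.npz"),("side","pics/side7.npz")):
    P,uv,c=cloud(n,f); c=c.astype(int); red=(c[:,0]>110)&(c[:,1]<70)&(c[:,2]<70)&(abs(P[:,0]-.55)<.06)&(abs(P[:,1]-.25)<.05)
    for lo,hi in((.03,.055),(.055,.068),(.068,.085)):
        b=red&(P[:,2]>lo)&(P[:,2]<hi); Q=P[b]
        if b.sum()>2: print(n,lo,b.sum(),"t",np.percentile((Q[:,:2]-o)@s_,[3,50,97]).round(4),"n",np.percentile((Q[:,:2]-o)@n_,[3,50,97]).round(4),"z",Q[:,2].max().round(3))
E
```

```text
[0.50137274 0.20415166 0.16182891] [ 0.52978658  0.52013553 -0.11456611] 0.059478314009144495
0.65 [232.6 170.9] 160
0.48 [218.8 261.1] 204
top 0.03 47 t [0.142  0.1474 0.1578] n [0.0095 0.0264 0.0356] z 0.051
top 0.055 12 t [0.1397 0.1406 0.1494] n [0.0346 0.0393 0.0529] z 0.067
top 0.068 54 t [0.1405 0.1459 0.1526] n [0.0354 0.0446 0.0542] z 0.076
side 0.03 40 t [0.1347 0.1387 0.1508] n [0.0124 0.0395 0.0565] z 0.054
side 0.055 5 t [0.1374 0.1398 0.1416] n [0.0334 0.0335 0.0359] z 0.067
side 0.068 11 t [0.1342 0.1406 0.1486] n [0.0342 0.0436 0.053 ] z 0.075
```

View pics/v7.png

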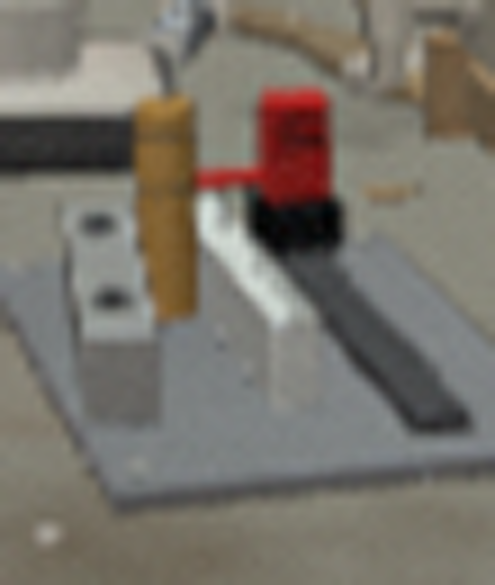

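```bash
python3 - <<'E'
from geo import *
for n,f in(("top","pics/top0.npz"),("side","pics/side0.npz"),("side","pics/side7.npz")):
    P,uv,c=cloud(n,f)
    for zl,zh in((.05,.1),(.1,.14),(.14,.2),(.2,.3)):
        print(n,zl,[(y0,b.sum(),P[b,0].min().round(3)) for y0 in(.22,.26,.3,.32,.34,.36,.38) for b in [(P[:,0]>.53)&(P[:,0]<.7)&(P[:,1]>y0)&(P[:,1]<y0+.02*(1+(y0<.3)))&(P[:,2]>zl)&(P[:,2]<zh)] if b.sum()])
E
```

```text
top 0.05 [(0.22, np.int64(91), np.float64(0.543)), (0.26, np.int64(179), np.float64(0.65)), (0.3, np.int64(45), np.float64(0.647)), (0.32, np.int64(32), np.float64(0.646)), (0.34, np.int64(60), np.float64(0.611)), (0.36, np.int64(161), np.float64(0.605)), (0.38, np.int64(24), np.float64(0.64))]
top 0.1 [(0.26, np.int64(183), np.float64(0.649)), (0.3, np.int64(35), np.float64(0.645)), (0.32, np.int64(29), np.float64(0.645)), (0.34, np.int64(26), np.float64(0.645)), (0.36, np.int64(93), np.float64(0.585)), (0.38, np.int64(25), np.float64(0.646))]
top 0.14 [(0.26, np.int64(329), np.float64(0.648)), (0.3, np.int64(80), np.float64(0.644)), (0.32, np.int64(61), np.float64(0.645)), (0.34, np.int64(59), np.float64(0.644)), (0.36, np.int64(56), np.float64(0.645)), (0.38, np.int64(59), np.float64(0.644))]
top 0.2 [(0.26, np.int64(649), np.float64(0.65)), (0.3, np.int64(419), np.float64(0.646)), (0.32, np.int64(383), np.float64(0.645)), (0.34, np.int64(379), np.float64(0.644)), (0.36, np.int64(358), np.float64(0.645)), (0.38, np.int64(314), np.float64(0.645))]
side 0.05 [(0.22, np.int64(65), np
[... 1397 characters left out ...]
2), np.float64(0.645)), (0.32, np.int64(18), np.float64(0.644)), (0.34, np.int64(13), np.float64(0.645)), (0.36, np.int64(37), np.float64(0.584)), (0.38, np.int64(16), np.float64(0.645))]
side 0.14 [(0.26, np.int64(310), np.float64(0.647)), (0.3, np.int64(43), np.float64(0.644)), (0.32, np.int64(29), np.float64(0.644)), (0.34, np.int64(19), np.float64(0.644)), (0.36, np.int64(32), np.float64(0.644)), (0.38, np.int64(20), np.float64(0.644))]
side 0.2 [(0.26, np.int64(358), np.float64(0.647)), (0.3, np.int64(80), np.float64(0.644)), (0.32, np.int64(64), np.float64(0.645)), (0.34, np.int64(41), np.float64(0.645)), (0.36, np.int64(62), np.float64(0.645)), (0.38, np.int64(37), np.float64(0.645))]
```

Emit:
jog_arm([
  [0,0.02,0.027,0,0.06],
  [0,0.02,0.027,0,0.06],
  [0.02,0,0,0,0.06],
  [0.02,0,0,0,0.06],
  [0,0,0,0,0.06],
  [0,0,0,0,0.06],
])

```text
time: 28.62
position: [0.5509, 0.2471, 0.119]
tool_rot: [0.707, -0.023, 0.707, 0.023]
wrist_force: [0.2, 0.3, 0.1]
finger_gap: 0.0598
```

```bash
python3 - <<'E'
from geo import *
st=ctrl.read_state(); print(st["position"],st["wrist_force"],st["finger_gap"])
im,d=ctrl.snapshot("side"); save("v8",cv2.resize(im[130:210,205:290],None,fx=7,fy=7,interpolation=cv2.INTER_CUBIC))
E
```

```text
[0.55091215 0.24710185 0.11895158] [0.18842655 0.27686421 0.12218917] 0.059778998660766205
```

View pics/v8.png

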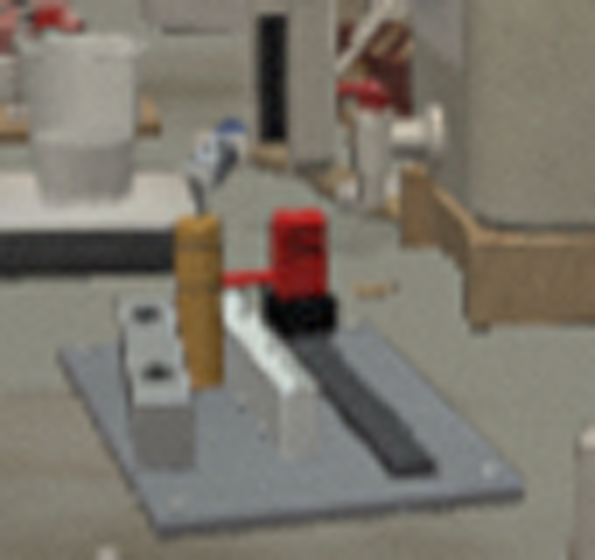

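Emit:
jog_arm([
  [0.02,0,0,0,0.06],
  [0.02,0,0,0,0.06],
  [0.012,0,0,0,0.06],
  [0,0,0,0,0.06],
])

```text
time: 29.18
position: [0.5507, 0.2471, 0.0668]
tool_rot: [0.706, -0.024, 0.707, 0.023]
wrist_force: [-0.1, -0.4, 0.8]
finger_gap: 0.06
```

Emit:
jog_arm([
  [0,0,0,0,0.04],
  [0,0,0,0,0.025],
  [0,0,0,0,0.015],
  [0,0,0,0,0.01],
  [0,0,0,0,0.01],
  [0,0,0,0,0.01],
])

```text
time: 29.92
position: [0.5509, 0.2474, 0.0671]
tool_rot: [0.707, -0.023, 0.707, 0.024]
wrist_force: [0.1, -0.2, 0.6]
finger_gap: 0.0157
```

Emit:
jog_arm([
  [0,-0.005,0,0,0.01],
  [0,-0.008,0,0,0.01],
  [0,-0.008,0,0,0.01],
  [0,-0.008,0,0,0.01],
  [0,-0.006,0,0,0.01],
  [0,-0.004,0,0,0.01],
  [0,0,0,0,0.01],
  [0,0,0,0,0.01],
])

```text
time: 30.92
position: [0.5537, 0.2071, 0.0671]
tool_rot: [0.707, -0.024, 0.707, 0.023]
wrist_force: [-0.2, -1.4, 1.5]
finger_gap: 0.0158
```

Emit:
jog_arm([
  [0,0,0,0,0.025],
  [0,0,0,0,0.04],
  [0,0,0,0,0.05],
  [0,0,0,0,0.05],
  [-0.015,0,0,0,0.05],
  [-0.03,0,0,0,0.05],
  [-0.03,0,0,0,0.05],
  [-0.03,0,0,0,0.05],
  [-0.04,0,0,0,0.05],
  [-0.04,0,0,0,0.05],
])

```text
time: 32.17
position: [0.5533, 0.2082, 0.2545]
tool_rot: [0.707, -0.023, 0.706, 0.023]
wrist_force: [0.6, -0.6, -0.6]
finger_gap: 0.05
```

Emit:
jog_arm([
  [0,-0.05,-0.02,0,0.05],
  [0,-0.05,-0.02,0,0.05],
  [0,-0.05,-0.02,0,0.05],
  [0,-0.05,-0.02,0,0.05],
  [0,-0.05,0,0,0.05],
  [0,-0.05,0,0,0.05],
  [0,0,0,0,0.05],
  [0,0,0,0,0.05],
])

```text
time: 33.17
position: [0.4935, -0.0957, 0.2527]
tool_rot: [0.707, -0.023, 0.706, 0.024]
wrist_force: [-0.1, 0.6, -0.0]
finger_gap: 0.05
```

```bash
python3 - <<'E'
from geo import *
st=ctrl.read_state(); print(st["position"],st["wrist_force"],st["finger_gap"])
im,d=ctrl.snapshot("top"); np.savez("pics/top9.npz",im=im,d=d)
im2,d2=ctrl.snapshot("side"); np.savez("pics/side9.npz",im=im2,d=d2)
A=cv2.resize(im[140:240,85:205],None,fx=5,fy=5,interpolation=cv2.INTER_CUBIC); B=cv2.resize(im2[150:215,215:255],(308,500),interpolation=cv2.INTER_CUBIC)
save("v9",cv2.resize(np.hstack([A,B]),(790,435)))
s_=np.array([-.0671,.9977]);n_=np.array([.9977,.0671]); o=np.array([.518,.098])
for q,z in(("pin",.01),("pointer_tip",.046),("pointer_knob",.06),("fence",.01)):
    for n in("top","side"):
        for r in ctrl.place_of(q,n)[:2]:
            w=atz(n,r["uv"],z)[0,:2]-o; print(q,n,round(r["score"],2),"t",(w@s_).round(4),"n",(w@n_).round(4))
P,uv,c=cloud("top","pics/top9.npz"); c=c.astype(int)
m=(abs(P[:,0]-.53)<.06)&(abs(P[:,1]-.2)<.06)
red=m&(c[:,0]>110)&(c[:,1]<70)&(c[:,2]<70)
w=(P[:,:2]-o); t=w@s_; nn=w@n_
b=m&~red&(P[:,2]>.072); print("pin top",b.sum(),np.percentile(t[b],[3,50,97]),np.percentile(nn[b],[3,50,97]),P[b,2].max() if b.sum() else 0)
for lo,hi in((.03,.058),(.066,.085)):
    b=red&(P[:,2]>lo)&(P[:,2]<hi); print("red",lo,b.sum(),np.percentile(t[b],[3,50,97]),np.percentile(nn[b],[3,50,97]))
E
```

```text
[ 0.49351838 -0.09567894  0.25267503] [-0.14435115  0.62218913 -0.00622872] 0.05003318902969813
pin top 0.66 t 0.11 n -0.0088
pin top 0.38 t -0.3628 n -0.1368
pin side 0.66 t -0.3874 n -0.1379
pin side 0.65 t 0.1246 n -0.0049
pointer_tip top 0.59 t 0.1031 n 0.0035
pointer_tip side 0.47 t 0.1151 n 0.0074
pointer_knob top 0.49 t 0.1179 n 0.0412
pointer_knob side 0.5 t 0.1515 n 0.0554
fence top 0.67 t 0.001 n -0.0022
fence side 0.53 t 0.0252 n -0.0016
pin top 83 [0.09615985 0.10543337 0.11544763] [-0.01891308 -0.00970294  0.05611317] 0.0884890119246492
red 0.03 50 [0.09887496 0.10580591 0.1173437 ] [0.0117336  0.02898926 0.03737253]
red 0.066 62 [0.09834145 0.1045806  0.11233165] [0.03516722 0.04443388 0.05385225]
```

View pics/v9.png

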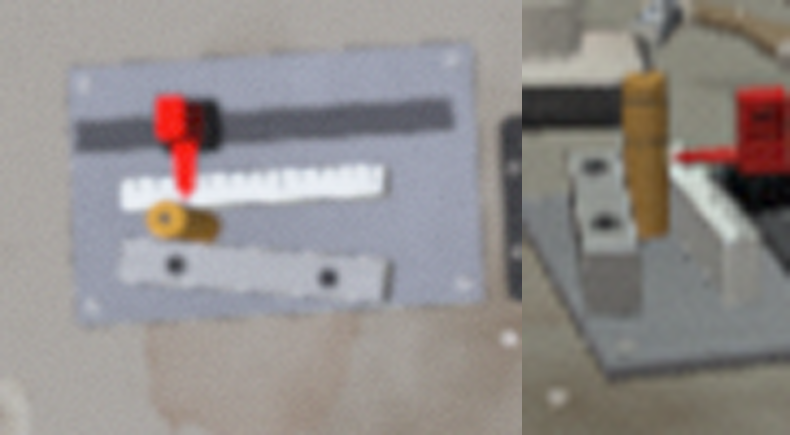

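```bash
python3 -c "
from plant import ctrl
print(ctrl.finish_job())"
```

```text
the job is handed in; nothing more can be done
None
```

The job is handed in, with no verdict given. The pin is wedged upright in the slot and the red pointer's tip is level with its middle.

**Pin:** I gripped the larger brass pin (gripper opening about 20.5 mm) and set it on the slot floor just in front of the mouth. I then slid it up the slot in small steps, watching the wrist force. It touched the jaw lightly and wedged about 106 mm up the slot, with a final push of about 7 N, and it stayed upright when released.

**Pointer:** I gripped the knob, slid it about 40 mm towards the mouth, released it and backed the arm away. The job was handed in at about 34 s of the 72 s allowed.

**Last checks:**
- **Level:** the gripper positions put the tip within about 0.3 mm of the pin's middle. The top camera's depth readings agree to about 0.5 mm (pin at 105–106 mm, pointer about 105 mm; the allowance is 4 mm).
- **Wedged and upright:** both cameras show the pin standing upright between the jaw and the fence. I judged this from the pictures and the wrist force; the contact forces on jaw and fence can't be read directly.
- **Disagreement:** the trained networks' final point estimates were 7–12 mm off these values, and worse for the knob and fence in the side view, with scores of about 0.5–0.7. I did not use them for the final alignment.
- **Other things on the bench:** I didn't touch them, but I didn't measure their positions again at the end.

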